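Switch on the bench balance, start it and hold down its tare bar

TASK

Take the tare of the sample cup that stands on the balance, with the fingertips only: first press down the far end of the long rocker to switch the balance on, then push the round key fully in (it stays in by itself), then press the wide bar key fully down and keep it down. The program finishes while still holding the bar key down; do not press the square key, do not press a key before its turn, and leave the cup and the other things standing around where they are.

Things in the scene. Friction and masses are not known exactly. Their poses are not given: they have to be found in the camera images.
- balance: fixed white bench balance, 270 (x) by 230 (y) mm, turned up to 15 degrees. Origin under its middle on the worktop; +x points from the key console (front, robot side) to the pan and the 113 mm high display. The black console, 45 mm high, has a row of four key modules along y, 58 mm apart, 85 mm in front of the origin; which sits where varies. All keys are plain white, turned as the balance is.
- rocker_far_end (a point): where to press the rocker: top of its raised far end when off, 24 mm past the pivot along the balance's +x, 66 mm above the worktop; does not follow the rocker. Rocker: plate 60 mm long (balance's x), 24 mm wide, 8 mm thick, crosswise pivot 58 mm above the worktop. When on, its top here is about 8.5 mm lower. Axes as the balance's.
- rocker (a joint): angle of the rocker, rad: 0 = off (far end up), 0.36 = on (far end fully down); near 0 at the start. Friction only (0.05 N m, about 2 N at the far end): it stays where it is left. It counts as on above 0.28.
- round_key_top (a point): centre of the flat top of the round key, 24 mm diameter, 63 mm above the worktop when out; moves with the key. Axes as the balance's.
- round_key (a joint): how far the round key is pushed in, m: 0 = out, 0.006 = fully in (stop). Push-in key held by friction of about 3 N, no spring: it stays in when let go. In from 0.0045.
- bar_key_top (a point): centre of the flat top of the wide bar key, 42 mm (along the balance's y) by 18 mm, 63 mm above the worktop when up; moves with the key. Axes as the balance's.
- bar_key (a joint): how far the bar key is pressed, m: 0 = up, 0.006 = fully down (stop). A spring returns it: 2 N at the top, 6 N at the stop. Down from 0.0045.
- square_key_top (a point): centre of the flat top of the square key, 22 by 22 mm, 63 mm above the worktop; not to be pressed.
- square_key (a joint): how far the square key is pressed, m: 0 = up, 0.006 = fully down; sprung like the bar key. Not to be pressed.
- cup_centre (a point): centre, half-way up, of the loose closed sample cup (61 mm diameter, 63 mm tall, blue lid) that stands on the balance's round steel pan (136 mm diameter, top 52 mm above the worktop). Stays where it is.
- reagent: loose white bottle, 58 mm diameter, 126 mm tall, on the worktop left of the balance; origin under its middle. Bystander.
- sample_b: loose closed sample cup, 61 mm diameter, 63 mm tall, on the worktop front right of the balance; origin under its middle. Bystander.
- tissues: loose pack of tissues, 66 by 100 mm, 30 mm tall, on the worktop front left of the balance; origin under its middle. Bystander.
Things that resemble listed ones, but are neither listed nor needed, are in the scene too. What is shaped like the part that bears cup_centre but orange, red or turquoise is not meant.

How it is judged:
By the outcome, as a careful person would: the job done as asked, in the order asked, and still so for the second after the job is handed in, while the arm keeps its last pose, push and grip.
It also fails if it takes over 40 s, if anything falls off the work surface, if the arm or the gripper's body presses on something with over 40 N, if the wrist force passes 120 N, or if a joint passes its speed limit or range.

ROBOT

A 6-joint arm with a two-finger parallel gripper is mounted at the origin on the work surface; the furniture and walls round the work are solid. World frame = base frame: x ahead of the robot, y to its left, z up, the work surface at z = 0. Lengths are in m, angles in rad, forces in N, time in s.
With the tool pointing down it reaches from about 0.375 to 0.825 m from the base axis. Payload 5.5 kg.
Tool frame: the origin (TCP) lies midway between the tips of the shut fingers; the grasp point (between the pads) lies 19 mm behind it; z points along the fingers, y is the line along which they close (so a half turn about z gives the same grasp; the last joint's range is limited). The gripper opens to 85 mm and grips with 20 to 120 N. Pads are 22 mm wide; open, the fingers measure 114 mm over their backs; the gripper's body (76 mm by 85 mm) begins 54 mm behind the grasp point. The pads swing forward as they close: fully open they stand 13 mm farther back than shut.
Start: joints at [1.262, 0.314, -0.047, 1.21, 0, 1.571], TCP at [0.182, 0.572, 0.231] pointing down, gripper open.
Joint ranges: [-2.67, 2.67], [-0.69, 1.73], [-1.03, 1.25], [-2.08, 2.16], [-1.42, 1.45], [-3.14, 3.14]. Speed limits (rad/s): [2.39, 2.39, 3.01, 3.14, 3.14, 3.14].

INTERFACE

Orientations are given as a unit quaternion [w, x, y, z].
In Python, from rig import status, eyes, arm gives the robot as it stands.
- The arm moves only by the tool carry_out, never from a script. Its argument "targets" is a list of rows, each an object of numbers: "x", "y", "z": the shift along the tool's x, y, z in cm; "twist": the turn about the tool's z in degrees. In form: [{"x": .., "y": .., "z": .., "twist": ..}, ...]. A call has 1 to 20 rows; each row is the pose to reach, as a shift and turn from the pose commanded when the call began, along the tool's axes at that moment; what a row does not reach only later rows make up. A row lasts 1/10 s, in which the tool goes at most 50 mm and 8.59 degrees, less where a joint would pass 70% of its speed; a pose out of reach is approached as far as the arm can. A call with a gripper value outside its range is refused whole. "fingers" is the finger opening in cm, from 0 to 8.54, set as the call begins (left out, the last holds). The fingers move at their own pace and stop on an object; "newtons" is the grip in N (left out, the last holds). Time passes only in rows, so rows that repeat a pose let the fingers close. It gives the time, the measured TCP pose, the force, the opening and the grip force at its end, in the units of the state.
- status.sense(): the state, without advancing time (a new reading comes with each control period).
- eyes.snapshot(name): name is "side" or "top"; returns a dict with "color" (480x640x3 uint8, red, green, blue), "camera_matrix" (3x3 intrinsics, pixels), "R" (3x3) and "t" (3): a world point X has camera coordinates R X + t. Camera axes: x right, y down, z forward; pixel columns grow to the right and rows downward; lengths in m; the calibration is good to about 2 mm. A picture is of the moment at which its call begins. There is no depth.
- arm.sign_off(): hands the job in; it is judged then, once.
The state is a dict: "t": time; "q": joint angles; "joint_vel": joint speeds; "joint_efforts": joint torques, N m; "position": TCP position; "tcp_rot": TCP orientation; "wrist_force": force on the tool from outside, world axes, zero at the start; "torque": the same for the moment, N m; "gripper_width": finger opening in m; "grip_force": force on a finger pad.
Only numpy, scipy, OpenCV 4.12 (cv2) and the standard library are available. Lean on these libraries where they do the work, as an engineer would, in place of code of your own. Each camera call takes 0.05 s, during which the arm holds its last target. There are 200 camera calls.

## Working session

There is one attempt and no reset: what is moved stays moved. The work goes in short steps, Python scripts to look and compute and a tool call to move; the robot and the scene stay as the last step left them, time stands still between calls to the robot, and variables do not carry over. Pictures are saved under pics/ and viewed, at most 10 in all, crops included, and the job is handed in when it is done.

Besides the shell and the picture viewer there is one more tool, called after "Request:" as name([rows], argument=value, ...), one row to a line, values as JSON. carry_out: Moves the arm, as the interface text tells. Its arguments: {"type":"object","properties":{"targets":{"type":"array"},"fingers":{"type":"number"},"newtons":{"type":"number"}},"required":["targets"]}

```bash
mkdir -p pics; ls; python3 - <<'E'
from rig import status, eyes, arm
import cv2,pickle
d={}
for n in("top","side"):
    s=eyes.snapshot(n);d[n]=s
    cv2.imwrite(f"pics/{n}0.png",s["color"][:,:,::-1]);print(n,s["camera_matrix"],s["R"],s["t"])
pickle.dump(d,open("s0.pkl","wb"))
s=status.sense();print({k:s[k] for k in("t","position","tcp_rot","wrist_force","gripper_width")})
E
```

```text
pics
top [[538.75430536   0.         315.12332395]
 [  0.         538.75430536 232.55923291]
 [  0.           0.           1.        ]] [[ 0.0257172  -0.99966747 -0.00189084]
 [-0.99646681 -0.02548349 -0.0800281 ]
 [ 0.07995331  0.00394226 -0.99679081]] [0.04707266 0.5979422  1.39520927]
side [[474.77985842   0.         311.85580341]
 [  0.         474.77985842 247.56499125]
 [  0.           0.           1.        ]] [[-0.99984327  0.01687253 -0.00536148]
 [ 0.01513782  0.65774126 -0.75309181]
 [-0.0091801  -0.75305494 -0.65789359]] [0.5884614  0.02429234 1.21233754]
{'t': 0.1, 'position': array([0.18220094, 0.57112463, 0.23051034]), 'tcp_rot': array([-1.06293152e-04,  1.53792337e-01,  9.88102889e-01, -7.66217779e-04]), 'wrist_force': array([ 0.48203332,  0.77088331, -0.07294804]), 'gripper_width': 0.08539809261072329}
```

View pics/top0.png

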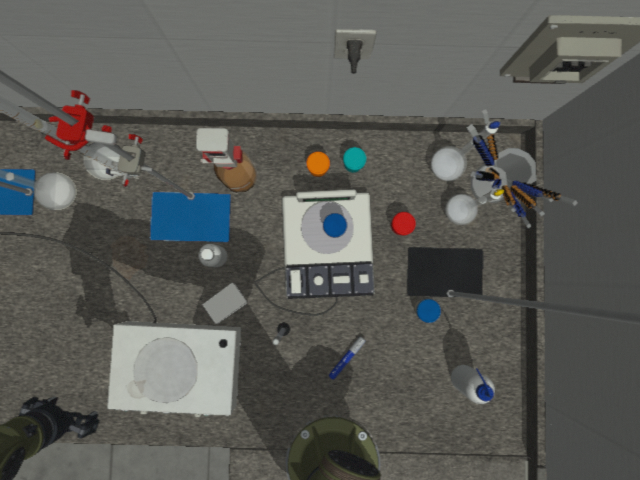

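View pics/side0.png

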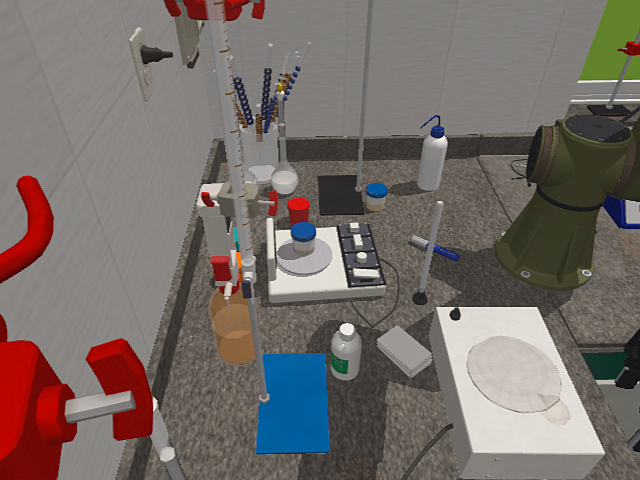

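The top view shows the balance at about (328,245). The console keys, left to right, are the rocker (296,281), the round key (318,281), the bar key (341,280) and the square key (364,279). The cup on the pan is at (335,225). The side view shows a thin rod on a black foot, with its foot at (420,297) and its tip at (438,203), between the robot and the balance. It has to be avoided.

There are several blue lids: (335,225) stands on the pan and is the cup, while (429,311) on the worktop is sample_b. I'll measure the keys and confirm them in a crop.

```bash
cat > h.py <<'E'
import numpy as np, cv2
def ray(s,u,v,z):
    d=s["R"].T@np.linalg.solve(s["camera_matrix"],[u,v,1.]);c=-s["R"].T@s["t"]
    return c+d*(z-c[2])/d[2]
def proj(s,X):
    p=s["camera_matrix"]@(s["R"]@np.array(X)+s["t"]);return p[:2]/p[2]
def two(a,pa,b,pb):
    P=[s["camera_matrix"]@np.c_[s["R"],s["t"]] for s in(a,b)]
    X=cv2.triangulatePoints(P[0],P[1],np.float64(pa),np.float64(pb)).ravel();return X[:3]/X[3]
E
python3 - <<'E'
import pickle;from h import *
d=pickle.load(open("s0.pkl","rb"))
T,S=d["top"],d["side"]
g=cv2.cvtColor(T["color"],cv2.COLOR_RGB2GRAY)
for nm,s,(u0,u1,v0,v1) in(("top",T,(284,376,264,300)),("side",S,(340,388,218,286))):
    g=cv2.cvtColor(s["color"],cv2.COLOR_RGB2GRAY)[v0:v1,u0:u1]
    n,l,st,c=cv2.connectedComponentsWithStats((g>150).astype(np.uint8))
    for i in range(1,n):
        if st[i,4]>15:
            p=c[i]+[u0,v0];print(nm,p.round(1),st[i],ray(s,*p,.063).round(4))
print("rod",two(T,[283,328],S,[420,298]),"tip?",two(T,[276,342],S,[438,204]))
a=cv2.resize(T["color"][180:310,270:390],None,fx=4.,fy=4.,interpolation=cv2.INTER_CUBIC)
b=cv2.resize(S["color"][200:300,260:400],None,fx=520/140*.75,fy=520/140*.75,interpolation=cv2.INTER_CUBIC)
o=np.zeros((520,480+b.shape[1]-190,3),np.uint8)
cv2.imwrite("pics/c.png",np.hstack([a[:,:,::-1],cv2.copyMakeBorder(b[:,b.shape[1]-310:,::-1],0,520-b.shape[0],0,0,0)]))
E
```

```text
top [295.5 281.3] [  7   6  10  23 202] [0.4677 0.1088 0.063 ]
top [363.6 278.5] [76 11  9  8 64] [ 0.4795 -0.0642  0.063 ]
top [318.3 280.3] [30 12  9  9 62] [0.4719 0.0511 0.063 ]
top [341.5 279.2] [ 49  12  17   7 104] [ 0.4762 -0.0079  0.063 ]
side [354.1 224.9] [10  4  9  6 45] [ 0.479 -0.064  0.063]
side [357.7 239.4] [13 16 10 12 79] [ 0.4751 -0.0063  0.063 ]
side [342.1 272.2] [  0  31   8  37 158] [0.5209 0.1086 0.063 ]
side [361.5 254.9] [17 34 10  7 53] [0.471 0.051 0.063]
side [365.8 272.3] [ 13  50  27   9 181] [0.467  0.1101 0.063 ]
rod [0.3426409  0.14073237 0.00725012] tip? [0.34149069 0.13856248 0.27279366]
```

View pics/c.png

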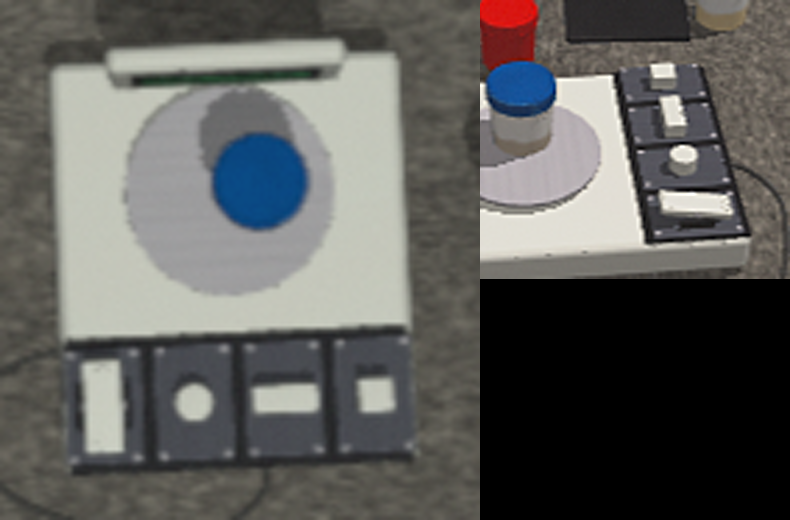

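The crop confirms the order: rocker, round, bar, square. The rod near (0.34, 0.14) is about 0.27 m tall, so I'll shut the fingers, rise, and cross above it.

Request:
carry_out([
  {"z": -4},
  {"z": -8},
  {"z": -12},
  {"x": -2.9, "y": -2.3, "z": -12, "twist": -1.4},
  {"x": -5.8, "y": -4.6, "z": -12, "twist": -2.8},
  {"x": -8.7, "y": -7, "z": -12, "twist": -4.2},
  {"x": -11.6, "y": -9.3, "z": -12, "twist": -5.7},
  {"x": -14.4, "y": -11.6, "z": -12, "twist": -7.1},
  {"x": -17.3, "y": -13.9, "z": -12, "twist": -8.5},
  {"x": -20.2, "y": -16.2, "z": -12, "twist": -10},
  {"x": -23.1, "y": -18.6, "z": -12, "twist": -11.4},
  {"x": -26, "y": -20.9, "z": -12, "twist": -12.8},
  {"x": -28.9, "y": -23.2, "z": -12, "twist": -14.2},
  {"x": -31.8, "y": -25.5, "z": -12, "twist": -15.7},
  {"x": -34.6, "y": -27.8, "z": -12, "twist": -17.1},
  {"x": -37.5, "y": -30.2, "z": -12, "twist": -18.5},
  {"x": -40.4, "y": -32.5, "z": -12, "twist": -20},
  {"x": -43.3, "y": -34.8, "z": -12, "twist": -21.4},
  {"x": -43.3, "y": -34.8, "z": -12, "twist": -21.4},
  {"x": -43.3, "y": -34.8, "z": -12, "twist": -21.4},
], fingers=0)

```text
$.targets[0]: bad value
```

```bash
python3 - <<'E'
from rig import status, eyes
from h import *
s=eyes.snapshot("side");cv2.imwrite("pics/s1.png",s["color"][:,:,::-1])
s=status.sense();print(s["t"],s["q"].round(3),s["position"],s["tcp_rot"],s["wrist_force"])
E
```

```text
0.15 [ 1.262  0.314 -0.048  1.21  -0.     1.571] [0.1822041  0.57122081 0.23062809] [-9.50994720e-05  1.53781576e-01  9.88104653e-01 -6.41803484e-04] [ 0.19564859  0.16634974 -1.00818775]
```

View pics/s1.png

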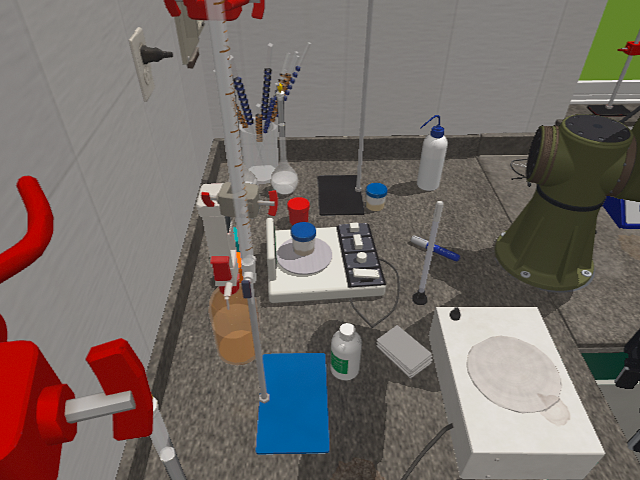

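The call was refused because every row needs all four numbers. The picture shows the scene unchanged.

Request:
carry_out([
  {"x": 0, "y": 0, "z": -4, "twist": 0},
  {"x": 0, "y": 0, "z": -8, "twist": 0},
  {"x": 0, "y": 0, "z": -12, "twist": 0},
  {"x": -2.9, "y": -2.3, "z": -12, "twist": -1.4},
  {"x": -5.8, "y": -4.6, "z": -12, "twist": -2.8},
  {"x": -8.7, "y": -7, "z": -12, "twist": -4.2},
  {"x": -11.6, "y": -9.3, "z": -12, "twist": -5.7},
  {"x": -14.4, "y": -11.6, "z": -12, "twist": -7.1},
  {"x": -17.3, "y": -13.9, "z": -12, "twist": -8.5},
  {"x": -20.2, "y": -16.2, "z": -12, "twist": -10},
  {"x": -23.1, "y": -18.6, "z": -12, "twist": -11.4},
  {"x": -26, "y": -20.9, "z": -12, "twist": -12.8},
  {"x": -28.9, "y": -23.2, "z": -12, "twist": -14.2},
  {"x": -31.8, "y": -25.5, "z": -12, "twist": -15.7},
  {"x": -34.6, "y": -27.8, "z": -12, "twist": -17.1},
  {"x": -37.5, "y": -30.2, "z": -12, "twist": -18.5},
  {"x": -40.4, "y": -32.5, "z": -12, "twist": -20},
  {"x": -43.3, "y": -34.8, "z": -12, "twist": -21.4},
  {"x": -43.3, "y": -34.8, "z": -12, "twist": -21.4},
  {"x": -43.3, "y": -34.8, "z": -12, "twist": -21.4},
], fingers=0)

```text
t: 2.15
position: [0.489, 0.1079, 0.3509]
tcp_rot: [-0.001, -0.031, 1.0, 0.0]
wrist_force: [0.0, 0.2, 0.8]
gripper_width: -0.0001
grip_force: 0.0
```

```bash
python3 - <<'E'
from rig import status, eyes
from h import *
s=eyes.snapshot("side");cv2.imwrite("pics/s2.png",s["color"][:,:,::-1])
s=status.sense();print(s["t"],s["q"].round(3),s["position"],s["tcp_rot"],s["wrist_force"])
E
```

```text
2.2 [ 0.218  0.104 -0.039  1.429  0.     0.154] [0.48872354 0.10862383 0.35104998] [-4.43138115e-04 -3.19774866e-02  9.99488477e-01  1.65763438e-04] [-0.48014001  0.69635949  0.33948195]
```

View pics/s2.png

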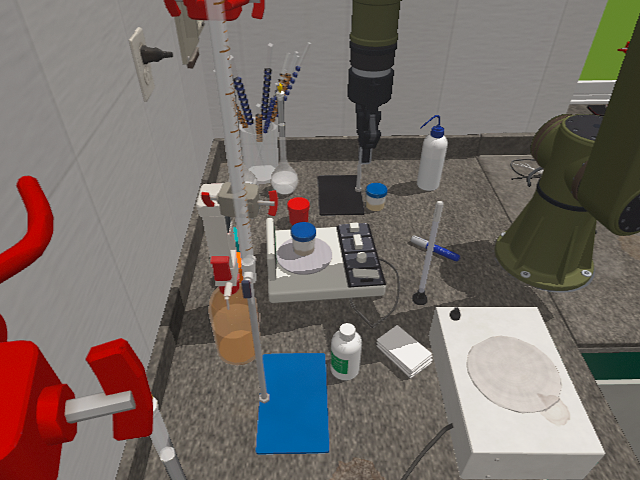

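The gripper hangs at about (370,130), well clear of the rod, and the arm is high. I'll descend to just above the rocker's far end.

Request:
carry_out([
  {"x": 0, "y": 0, "z": 3, "twist": 0},
  {"x": 0, "y": 0, "z": 6.5, "twist": 0},
  {"x": 0, "y": 0, "z": 10, "twist": 0},
  {"x": 0, "y": 0, "z": 13.5, "twist": 0},
  {"x": 0, "y": 0, "z": 17, "twist": 0},
  {"x": 0, "y": 0, "z": 20.5, "twist": 0},
  {"x": 0, "y": 0, "z": 23.5, "twist": 0},
  {"x": 0, "y": 0, "z": 26, "twist": 0},
  {"x": 0, "y": 0, "z": 27.5, "twist": 0},
  {"x": 0, "y": 0, "z": 27.5, "twist": 0},
  {"x": 0, "y": 0, "z": 27.5, "twist": 0},
])

```text
t: 3.3
position: [0.4887, 0.1094, 0.0767]
tcp_rot: [-0.0, -0.033, 0.999, 0.0]
wrist_force: [-0.4, 1.2, 0.2]
gripper_width: -0.0003
grip_force: 0.0
```

```bash
python3 - <<'E'
from rig import status, eyes
from h import *
T=eyes.snapshot("side")
c=lambda s,p,f:cv2.resize(s["color"][p[0]:p[1],p[2]:p[3],::-1],None,fx=f,fy=f,interpolation=cv2.INTER_CUBIC)
cv2.imwrite("pics/s3.png",c(T,(170,310,280,440),5*.8))
s=status.sense();print(s["t"],s["q"].round(3),s["position"],s["wrist_force"])
E
```

```text
3.35 [ 0.22   0.249 -0.509  0.812  0.     0.154] [0.48945806 0.10936996 0.07728381] [ 0.3990901   0.09864806 -0.06419148]
```

View pics/s3.png

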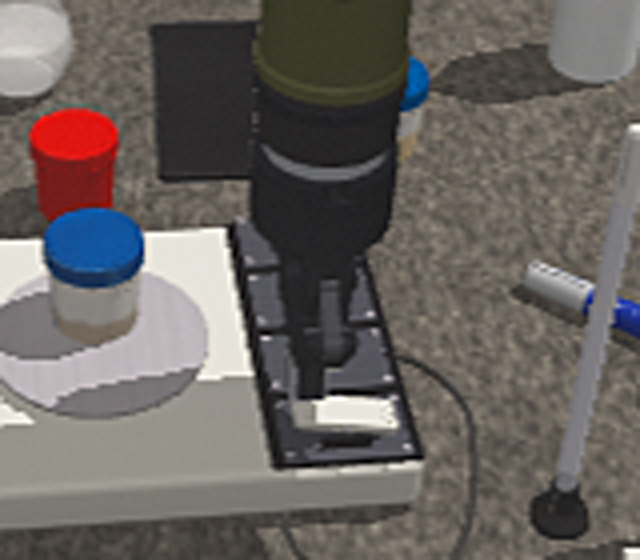

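The closed fingertips, at crop (310,395), are over the rocker's far end, and the cup and rod are clear. Now I press.

Request:
carry_out([
  {"x": 0, "y": 0, "z": 0.4, "twist": 0},
  {"x": 0, "y": 0, "z": 0.8, "twist": 0},
  {"x": 0, "y": 0, "z": 1.1, "twist": 0},
  {"x": 0, "y": 0, "z": 1.4, "twist": 0},
  {"x": 0, "y": 0, "z": 1.6, "twist": 0},
  {"x": 0, "y": 0, "z": 1.6, "twist": 0},
])

```text
t: 3.95
position: [0.49, 0.1086, 0.0606]
tcp_rot: [0.001, -0.032, 0.999, 0.0]
wrist_force: [2.2, 0.3, 2.2]
gripper_width: -0.0001
grip_force: 1.4
```

Request:
carry_out([
  {"x": 0, "y": 0, "z": 0.1, "twist": 0},
  {"x": 0, "y": 0, "z": 0.2, "twist": 0},
  {"x": 0, "y": 0, "z": 0.3, "twist": 0},
  {"x": 0, "y": 0, "z": 0.3, "twist": 0},
])

```text
t: 4.35
position: [0.4902, 0.1086, 0.0586]
tcp_rot: [0.001, -0.032, 0.999, 0.0]
wrist_force: [1.5, -0.2, 13.0]
gripper_width: 0.0003
grip_force: 6.4
```

The force rose to 13 N at z = 0.0586, which is the stop. I'll press slightly more and then lift.

Request:
carry_out([
  {"x": 0, "y": 0, "z": 0.1, "twist": 0},
  {"x": 0, "y": 0, "z": 0.1, "twist": 0},
])

```text
t: 4.55
position: [0.4903, 0.1086, 0.0584]
tcp_rot: [0.001, -0.032, 0.999, 0.0]
wrist_force: [-1.1, 0.1, 21.3]
gripper_width: 0.0003
grip_force: 10.0
```

Request:
carry_out([
  {"x": 0, "y": 0, "z": -1, "twist": 0},
  {"x": 0, "y": 0, "z": -2.5, "twist": 0},
  {"x": 0, "y": 0, "z": -4, "twist": 0},
  {"x": 1, "y": -2, "z": -4, "twist": 0},
  {"x": 1.9, "y": -4, "z": -4, "twist": 0},
  {"x": 2.2, "y": -5.6, "z": -4, "twist": 0},
  {"x": 2.2, "y": -5.6, "z": -4, "twist": 0},
  {"x": 2.2, "y": -5.6, "z": -4, "twist": 0},
])

```text
t: 5.35
position: [0.4697, 0.0511, 0.0958]
tcp_rot: [-0.001, -0.032, 0.999, 0.0]
wrist_force: [-0.6, 0.1, 0.3]
gripper_width: -0.0
grip_force: 0.0
```

```bash
python3 - <<'E'
from rig import status, eyes
from h import *
T=eyes.snapshot("side")
c=lambda s,p,f:cv2.resize(s["color"][p[0]:p[1],p[2]:p[3],::-1],None,fx=f,fy=f,interpolation=cv2.INTER_CUBIC)
cv2.imwrite("pics/s4.png",c(T,(200,300,320,420),5.5))
s=status.sense();print(s["t"],s["q"].round(3),s["position"],s["wrist_force"])
E
```

```text
5.4 [ 0.109  0.181 -0.547  0.844  0.     0.044] [0.47008516 0.05147012 0.09589689] [0.28818616 0.19021662 0.75183211]
```

View pics/s4.png

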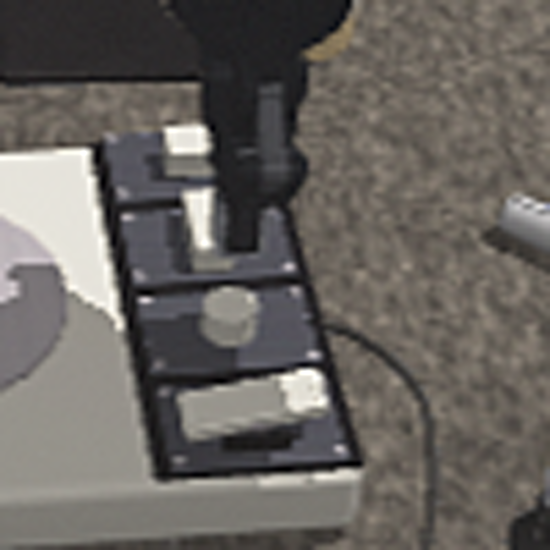

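The rocker is tipped, with its far end (185,410) low and its near end (305,385) up, so it is on. The tip is above the round key (230,315). Now I press the round key.

Request:
carry_out([
  {"x": 0, "y": 0, "z": 1.2, "twist": 0},
  {"x": 0, "y": 0, "z": 2.4, "twist": 0},
  {"x": 0, "y": 0, "z": 3, "twist": 0},
  {"x": 0, "y": 0, "z": 3.3, "twist": 0},
  {"x": 0, "y": 0, "z": 3.5, "twist": 0},
  {"x": 0, "y": 0, "z": 3.7, "twist": 0},
  {"x": 0, "y": 0, "z": 3.85, "twist": 0},
  {"x": 0, "y": 0, "z": 3.85, "twist": 0},
])

```text
t: 6.2
position: [0.4712, 0.0511, 0.0579]
tcp_rot: [0.0, -0.032, 0.999, -0.0]
wrist_force: [0.2, -0.7, 0.2]
gripper_width: 0.0002
grip_force: 0.0
```

Request:
carry_out([
  {"x": 0, "y": 0, "z": 0.1, "twist": 0},
  {"x": 0, "y": 0, "z": 0.2, "twist": 0},
  {"x": 0, "y": 0, "z": 0.3, "twist": 0},
  {"x": 0, "y": 0, "z": 0.3, "twist": 0},
])

```text
t: 6.6
position: [0.4715, 0.0511, 0.0568]
tcp_rot: [0.001, -0.032, 0.999, -0.0]
wrist_force: [-6.6, 0.3, 22.1]
gripper_width: -0.0002
grip_force: 11.1
```

The stop is at z = 0.0568 with 22 N, so the round key is fully in. Next I lift, move 58 mm to the bar key and check.

Request:
carry_out([
  {"x": 0, "y": 0, "z": -1, "twist": 0},
  {"x": 0, "y": 0, "z": -2.5, "twist": 0},
  {"x": 0, "y": 0, "z": -3.5, "twist": 0},
  {"x": 0, "y": -2, "z": -3.5, "twist": 0},
  {"x": 0, "y": -4, "z": -3.5, "twist": 0},
  {"x": 0, "y": -5.8, "z": -3.5, "twist": 0},
  {"x": 0, "y": -5.8, "z": -3.5, "twist": 0},
  {"x": 0, "y": -5.8, "z": -3.5, "twist": 0},
])

```text
t: 7.4
position: [0.4747, -0.0067, 0.0899]
tcp_rot: [0.0, -0.032, 0.999, 0.0]
wrist_force: [1.1, 0.1, 0.7]
gripper_width: 0.0002
grip_force: 0.0
```

```bash
python3 - <<'E'
from rig import status, eyes
from h import *
T=eyes.snapshot("side")
c=lambda s,p,f:cv2.resize(s["color"][p[0]:p[1],p[2]:p[3],::-1],None,fx=f,fy=f,interpolation=cv2.INTER_CUBIC)
cv2.imwrite("pics/s5.png",c(T,(200,300,320,420),5.5))
s=status.sense();print(s["t"],s["q"].round(3),s["position"],s["wrist_force"])
E
```

```text
7.45 [-0.014  0.19  -0.552  0.828  0.    -0.078] [ 0.47458241 -0.0063642   0.08985481] [-0.55928315 -0.40820759 -0.4115391 ]
```

View pics/s5.png

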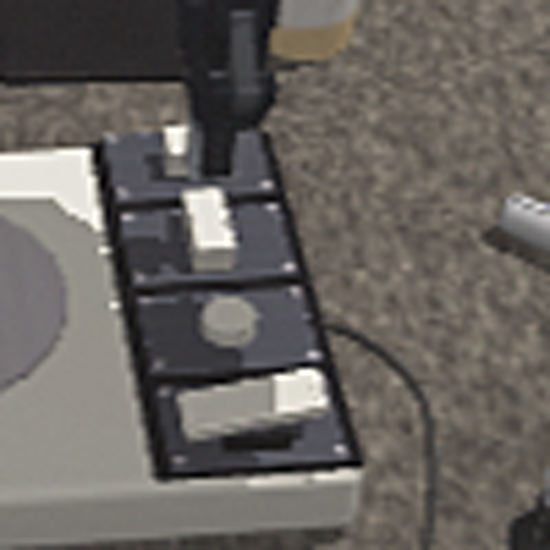

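The round key (230,320) is visibly sunk, the rocker is still on, and the bar key (210,225) is up and free of the tip above it. Now I press the bar key.

Request:
carry_out([
  {"x": 0, "y": 0, "z": 1.2, "twist": 0},
  {"x": 0, "y": 0, "z": 2.2, "twist": 0},
  {"x": 0, "y": 0, "z": 2.6, "twist": 0},
  {"x": 0, "y": 0, "z": 2.8, "twist": 0},
  {"x": 0, "y": 0, "z": 3, "twist": 0},
  {"x": 0, "y": 0, "z": 3.2, "twist": 0},
  {"x": 0, "y": 0, "z": 3.35, "twist": 0},
  {"x": 0, "y": 0, "z": 3.45, "twist": 0},
  {"x": 0, "y": 0, "z": 3.45, "twist": 0},
])

```text
t: 8.35
position: [0.474, -0.0064, 0.0568]
tcp_rot: [-0.0, -0.032, 0.999, 0.0]
wrist_force: [-10.0, 2.3, 20.7]
gripper_width: -0.0
grip_force: 10.7
```

Request:
carry_out([
  {"x": 0, "y": 0, "z": 0, "twist": 0},
  {"x": 0, "y": 0, "z": 0, "twist": 0},
  {"x": 0, "y": 0, "z": 0, "twist": 0},
  {"x": 0, "y": 0, "z": 0, "twist": 0},
  {"x": 0, "y": 0, "z": 0, "twist": 0},
])

```text
t: 8.85
position: [0.474, -0.0064, 0.0568]
tcp_rot: [-0.0, -0.032, 0.999, 0.0]
wrist_force: [-10.1, 2.0, 21.4]
gripper_width: -0.0003
grip_force: 10.7
```

```bash
python3 - <<'E'
from rig import status, eyes
from h import *
T=eyes.snapshot("side")
cv2.imwrite("pics/s6.png",cv2.resize(T["color"][190:300,260:420,::-1],None,fx=4.5,fy=4.5,interpolation=cv2.INTER_CUBIC))
s=status.sense();print(s["t"],s["position"],s["wrist_force"])
E
```

```text
8.9 [ 0.47399959 -0.00641135  0.05680025] [-9.28212221  2.1259658  20.46323162]
```

View pics/s6.png

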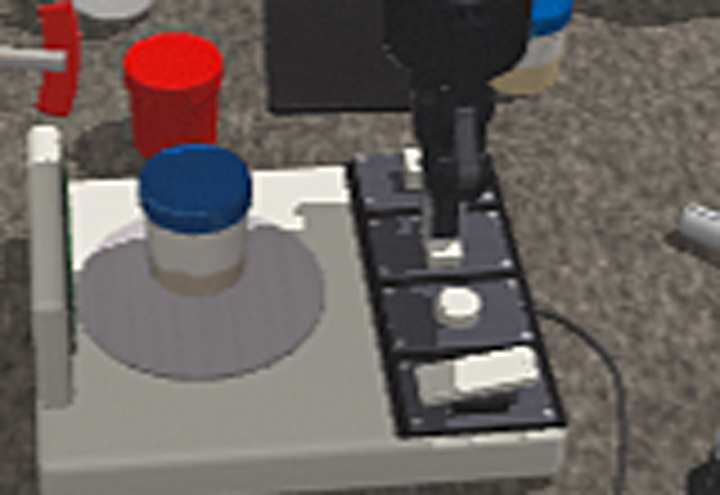

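The bar key (445,250) is held down, the round key (460,305) is in, the rocker (480,375) is on, the square key (412,165) is untouched and the cup (195,215) is in place. I'll hand it in.

```bash
python3 -c "
from rig import arm
print(arm.sign_off())"
```

```text
the job is handed in; nothing more can be done
None
```

The job is handed in at about 9 s: the rocker is on, the round key is in, and the bar key is held down at its stop with about 20 N; the square key and cup were not touched.

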